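Load two tins evenly into a light footed basket

TASK

Put the two tall tins upright into the light white basket, one on each side of its middle, each about halfway from the middle to its end wall and centred across the width, so that the load is even. Set them down gently: the basket must not tip or be pushed away from its place, and the low wide tin stays where it is.

Things in the scene. Friction and masses are not known exactly. Their poses are not given: they have to be found in the camera images.
- basket: Loose white open plastic basket, 0.12 kg, 266 mm long (y axis), 136 wide (x axis), walls 3 mm. Origin: centre of its underside on the worktop, z up. Inner floor 260 x 130 mm, 19 mm above origin; rim at 49 mm. Stands on two runners, outer edges at y = +-55 mm; the ends overhang, so one tin alone over 85 mm from the middle may tip it. Halfway to the end walls: x = 0, y = +-65 mm.
- tall_tin_1: One of two identical tall tins: closed upright cylinder, 57 mm across, 72 mm tall, 0.16 to 0.22 kg. Stands on the worktop to the right of the basket. Origin: centre of its underside; z up.
- tall_tin_2: The other tall tin, identical: closed upright cylinder, 57 mm across, 72 mm tall, 0.16 to 0.22 kg. Stands on the worktop to the right of the basket. Origin: centre of its underside; z up. Either tin may go on either side of the basket.
- low_tin: The low wide tin, not wanted: upright cylinder, 75 mm across and only 58 mm tall, standing among the tall tins. Origin: centre of its underside; z up. Leave it where it is.
Mind the look-alikes: they are no part of the job. Leave any blue look-alike of the tall_tin_1 alone.

How it is judged (in metres and radians):
On the way:
1. one tall tin stands released in the basket, about halfway between its middle and an end wall ((((y of tall_tin_1 in the frame of basket between 0.045 and 0.085 m or y of tall_tin_1 in the frame of basket between -0.085 and -0.045 m) and x of tall_tin_1 in the frame of basket between -0.02 and 0.02 m and z of tall_tin_1 in the frame of basket between 0.012 and 0.026 m and angle between tall_tin_1's own z axis and vertical below 0.12 rad and contact force between tall_tin_1 and the fingers below 0.1 N) or ((y of tall_tin_2 in the frame of basket between 0.045 and 0.085 m or y of tall_tin_2 in the frame of basket between -0.085 and -0.045 m) and x of tall_tin_2 in the frame of basket between -0.02 and 0.02 m and z of tall_tin_2 in the frame of basket between 0.012 and 0.026 m and angle between tall_tin_2's own z axis and vertical below 0.12 rad and contact force between tall_tin_2 and the fingers below 0.1 N))), for 0.2 s.
At the end, for the whole second after the job is handed in: Both tall tins stand upright (7 degrees) on the basket floor, released, at rest, one each side of its middle, 45 to 85 mm from it and within 20 mm of the centre line. The basket is level (3 degrees), at rest, within 30 mm of its start; the low tin within 30 mm of its start ((((y of tall_tin_1 in the frame of basket between 0.045 and 0.085 m and x of tall_tin_1 in the frame of basket between -0.02 and 0.02 m and z of tall_tin_1 in the frame of basket between 0.012 and 0.026 m and angle between tall_tin_1's own z axis and vertical below 0.12 rad and contact force between tall_tin_1 and the fingers below 0.1 N) and (y of tall_tin_2 in the frame of basket between -0.085 and -0.045 m and x of tall_tin_2 in the frame of basket between -0.02 and 0.02 m and z of tall_tin_2 in the frame of basket between 0.012 and 0.026 m and angle between tall_tin_2's own z axis and vertical below 0.12 rad and contact force between tall_tin_2 and the fingers below 0.1 N)) or ((y of tall_tin_1 in the frame of basket between -0.085 and -0.045 m and x of tall_tin_1 in the frame of basket between -0.02 and 0.02 m and z of tall_tin_1 in the frame of basket between 0.012 and 0.026 m and angle between tall_tin_1's own z axis and vertical below 0.12 rad and contact force between tall_tin_1 and the fingers below 0.1 N) and (y of tall_tin_2 in the frame of basket between 0.045 and 0.085 m and x of tall_tin_2 in the frame of basket between -0.02 and 0.02 m and z of tall_tin_2 in the frame of basket between 0.012 and 0.026 m and angle between tall_tin_2's own z axis and vertical below 0.12 rad and contact force between tall_tin_2 and the fingers below 0.1 N))) and angle between basket's own z axis and vertical below 0.05 rad and distance of each of basket, low_tin from where it was at the start of the episode below 0.03 m and linear speed of each of tall_tin_1, tall_tin_2, basket below 0.02 m/s and angular speed of each of tall_tin_1, tall_tin_2, basket below 0.2 rad/s); the robot touches nothing.
It fails at once if the basket tips (more than 6 degrees) (angle between basket's own z axis and vertical above 0.105 rad).
It fails at once if the basket is pushed more than 30 mm from its place (distance of basket from where it was at the start of the episode above 0.03 m).
It fails at once if the low wide tin is moved more than 30 mm (distance of low_tin from where it was at the start of the episode above 0.03 m).
It fails at once if a tall tin is pressed into the basket with more than 40 N (contact force between any of tall_tin_1, tall_tin_2 and basket above 40 N).
It fails at once if a tall tin is dropped (falls free faster than 0.55 m/s: about 15 mm or more) ((linear speed of tall_tin_1 above 0.55 m/s and contact force between tall_tin_1 and the fingers below 0.1 N) or (linear speed of tall_tin_2 above 0.55 m/s and contact force between tall_tin_2 and the fingers below 0.1 N)).
It also fails if it takes over 64 s, if anything falls off the work surface, if the arm or the gripper's body presses on something with over 40 N, if the wrist force passes 120 N, or if a joint passes its speed limit or range.

ROBOT

A 6-joint arm with a two-finger parallel gripper is mounted at the origin on a cart in front of the work surface, level with it; the furniture and walls round the work are solid. World frame = base frame: x ahead of the robot, y to its left, z up, the work surface at z = 0. Lengths are in m, angles in degrees, forces in N, time in s.
With the tool pointing down it reaches from about 0.3 to 0.75 m from the base axis. Payload 8.5 kg.
Tool frame: the origin (TCP) lies at the very end of the fingers, on their centre line; the grasp point (between the pads) lies 19 mm behind it (env.hold_point_z is the distance from the TCP to the grasp point, in m); z points along the fingers, y is the line along which they close (so a half turn about z gives the same grasp; the last joint's range is limited). The gripper opens to 85 mm and grips with 20 to 120 N. Pads are 22 mm wide; open, the fingers measure 114 mm over their backs; the gripper's body (76 mm by 85 mm) begins 54 mm behind the grasp point. The pads swing forward as they close: fully open they stand 13 mm farther back than shut.
Start: joints at [-87.393, 21.807, 74.336, -0, 83.858, -12.336], TCP at [0.142, -0.531, 0.21] pointing down, gripper open.
Joint ranges: [-178.18, 178.18], [-50.72, 133.34], [12.68, 142.11], [-81.47, 261.47], [9.98, 163.14], [-165.26, 165.26]. Speed limits (degrees/s): [136.94, 136.94, 180, 180, 180, 180].

INTERFACE

Orientations are given as a 3x3 rotation matrix whose columns are the frame's x, y, z axes.
In Python, from rig import env, optics gives the robot as it stands.
- The arm moves only by the shell command python3 -m jog 'ROWS' [OPENING] [FORCE]. ROWS is JSON, a list of rows, each an object with "linear": the shift along the tool's x, y, z in units of 40 mm (1.0 is 40 mm), a list of three; "roll": the turn about the tool's z in units of 5 degrees (1.0 is 5 degrees). A call has 1 to 12 rows; each row shifts and turns the commanded pose from where the row before left it, along the tool's axes as they then stand; what a row does not reach is not made up. A row lasts 1/12 s, in which the tool goes at most 41.7 mm and 7.16 degrees, less where a joint would pass 70% of its speed; a pose out of reach is approached as far as the arm can. A call is refused whole if a number of a shift passes 1 or a number of a turn 1, either way. A call with a gripper value outside its range is refused whole. OPENING is the opening, from -1 (shut) to 1 (fully open), set as the call begins (- or left out, the last holds). The fingers move at their own pace and stop on an object; FORCE is the grip in N (left out, the last holds). Time passes only in rows, so rows that do not move let the fingers close. It gives the time, the measured TCP pose, the force, the opening and the grip force at its end, in the units of the state.
- env.observe(): the state, without advancing time (a new reading comes with each control period).
- optics.get_image(name): name is "side" or "top"; returns the picture (420x560x3 uint8, red, green, blue); there is no depth.
- optics.calibration(name): a dict with "fov_y" (degrees; the focal length in pixels is half the picture's height over the tangent of half this angle, whatever the lens; pixels are square), "cx", "cy" (the principal point, pixels), "T" (4x4, takes a point from camera to world coordinates). Camera axes: x right, y down, z forward; pixel columns grow to the right and rows downward; lengths in m; the calibration is good to about 2 mm. A picture is of the moment at which its call begins. calibration takes no time and is no camera call.
- env.close_job(): hands the job in; it is judged then, once.
The state is a dict: "time_s": time; "q": joint angles; "qvel": joint speeds; "joint_efforts": joint torques, N m; "position": TCP position; "tool_rot": TCP orientation; "ft_force": force on the tool from outside, world axes, zero at the start; "wrist_torque": the same for the moment, N m; "grip_width": finger opening in m; "gripper_force": force on a finger pad.
Only numpy, scipy, OpenCV 4.12 (cv2) and the standard library are available. Lean on these libraries where they do the work, as an engineer would, in place of code of your own. Each camera call takes 0.05 s, during which the arm holds its last target. There are 200 camera calls.

## Working session

There is one attempt and no reset: what is moved stays moved. The work goes in short steps, Python scripts to look and compute and a shell command to move; the robot and the scene stay as the last step left them, time stands still between calls to the robot, and variables do not carry over. Pictures are saved under pics/ and viewed, at most 10 in all, crops included, and the job is handed in when it is done.

```bash
mkdir -p pics; python3 - <<'E'
from rig import env,optics
import cv2,numpy as np
s=env.observe();print({k:np.round(v,3).tolist() for k,v in s.items()},env.hold_point_z)
ims=[]
for n in("top","side"):
    c=optics.calibration(n);print(n,c)
    im=optics.get_image(n);cv2.imwrite(f"pics/{n}0.png",im[...,::-1])
E
```

```text
{'time_s': 0.0, 'q': [-87.392, 21.842, 74.384, -0.001, 83.859, -12.337], 'qvel': [0.066, 0.124, -0.036, -0.05, -0.022, -0.073], 'joint_efforts': [0.0, -44.846, -23.128, -0.0, 0.005, -0.0], 'position': [0.142, -0.531, 0.21], 'tool_rot': [[0.966, 0.258, -0.0], [0.258, -0.966, 0.001], [0.0, -0.001, -1.0]], 'ft_force': [0.063, 0.413, 0.435], 'wrist_torque': [-0.022, -0.007, -0.008], 'gripper_force': 0.0, 'grip_width': 0.085} 0.0187
top {'fov_y': 46.889582653648226, 'cx': 276.1597381964054, 'cy': 212.2479805096632, 'T': array([[-2.47663850e-02, -9.88332494e-01,  1.50284753e-01,
         3.69508897e-01],
       [-9.99683580e-01,  2.51464626e-02,  6.28923712e-04,
        -9.82252570e-02],
       [-4.40071567e-03, -1.50221624e-01, -9.88642553e-01,
         9.71414079e-01],
       [ 0.00000000e+00,  0.00000000e+00,  0.00000000e+00,
         1.00000000e+00]])}
side {'fov_y': 51.745359644721944, 'cx': 278.85555764481705, 'cy': 214.64823249177957, 'T': array([[-0.99966926, -0.00458704,  0.02530482,  0.46616129],
       [-0.02202398,  0.6607481 , -0.75028454,  0.62725697],
       [-0.01327853, -0.7505937 , -0.66063059,  0.64719997],
       [ 0.        ,  0.        ,  0.        ,  1.        ]])}
```

View pics/top0.png

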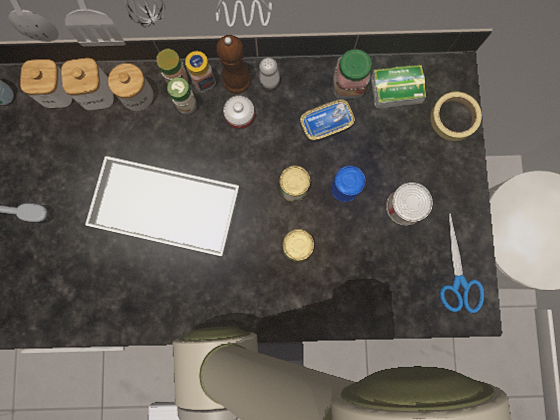

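View pics/side0.png

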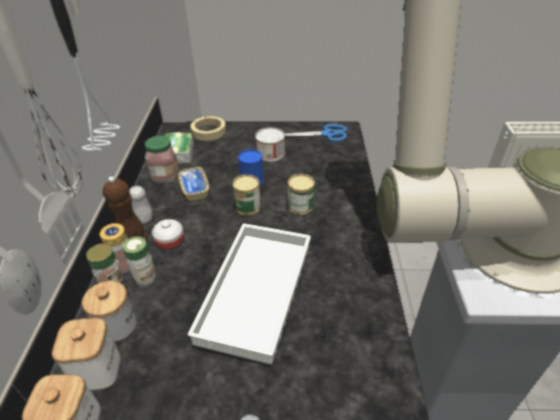

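The top view shows two gold-lidded tins at (295,182) and (298,245), which fit the tall tins. The blue tin at (349,181) is the look-alike, and the wide silver tin at (411,203) is the low one. The basket is around (163,206). I'll measure these and confirm with one crop.

```bash
cat > h.py <<'E'
from rig import env,optics
import cv2,numpy as np
def ray(n,u,v,z):
    c=optics.calibration(n);T=c["T"];f=210/np.tan(np.radians(c["fov_y"]/2))
    d=T[:3,:3]@[(u-c["cx"])/f,(v-c["cy"])/f,1];o=T[:3,3]
    return (o+d*(z-o[2])/d[2])[:2]
def proj(n,p):
    c=optics.calibration(n);T=np.linalg.inv(c["T"]);f=210/np.tan(np.radians(c["fov_y"]/2))
    q=T[:3,:3]@p+T[:3,3];return np.array([c["cx"]+f*q[0]/q[2],c["cy"]+f*q[1]/q[2]])
def blobs(m,a):
    return [c for c in cv2.findContours(m.astype(np.uint8),cv2.RETR_EXTERNAL,cv2.CHAIN_APPROX_NONE)[0] if cv2.contourArea(c)>a]
E
python3 - <<'E'
from h import *
im=optics.get_image("top");hsv=cv2.cvtColor(im,cv2.COLOR_RGB2HSV)
def lidfit(c,z):
    P=np.array([ray("top",*p,z) for p in cv2.convexHull(c)[:,0]]).astype(np.float32)
    return cv2.minEnclosingCircle(P), cv2.fitEllipse(P*1000) 
H,S,V=cv2.split(hsv)
g=(H>12)&(H<35)&(S>60)&(V>110)
roi=np.zeros(g.shape,bool);roi[160:265,270:325]=1
for c in blobs(g&roi,200): print("gold",cv2.boundingRect(c),lidfit(c,.072))
roi[:]=0;roi[178:225,385:435]=1
for c in blobs((V>120)&(S<60)&roi,200): print("low",cv2.boundingRect(c),lidfit(c,.058))
roi[:]=0;roi[160:205,328:370]=1
for c in blobs((H>100)&(H<130)&(S>120)&roi,200): print("blue",cv2.boundingRect(c),lidfit(c,.072))
roi[:]=0;roi[145:265,75:250]=1
for c in blobs((V>130)&(S<40)&roi,3000):
    P=np.array([ray("top",*p,.049) for p in c[:,0]]).astype(np.float32)
    r=cv2.minAreaRect(P);print("basket",r,cv2.boxPoints(r).round(3).tolist())
a=cv2.resize(im[140:270,255:445],None,fx=3,fy=3,interpolation=cv2.INTER_CUBIC)
b=optics.get_image("side")[110:240,215:350];b=cv2.resize(b,None,fx=1.5,fy=1.5)
o=np.zeros((390+195,570,3),np.uint8);o[:390]=a;o[390:,:b.shape[1]]=b
cv2.imwrite("pics/crop.png",o[...,::-1])
E
```

```text
gold (283, 229, 31, 32) (((0.4449334144592285, -0.1364659070968628), 0.02957170270383358), ((444.86065673828125, -136.67137145996094), (57.41925048828125, 58.33487319946289), 78.229736328125))
gold (279, 166, 31, 33) (((0.5639857649803162, -0.13415655493736267), 0.03174225240945816), ((565.307373046875, -133.72303771972656), (56.66465377807617, 62.636016845703125), 87.4384994506836))
low (392, 182, 41, 40) (((0.5223953723907471, -0.35769200325012207), 0.038649480789899826), ((522.6217651367188, -357.8228454589844), (76.03753662109375, 76.74897003173828), 12.283663749694824))
blue (331, 165, 35, 37) (((0.5584366321563721, -0.2341890037059784), 0.03674493730068207), ((558.7047119140625, -234.8957061767578), (58.3237419128418, 74.15213775634766), 54.50270080566406))
basket ((0.5299825072288513, 0.12255318462848663), (0.2723062336444855, 0.1418517380952835), 75.7928695678711) [[0.42800000309944153, 0.00800000037997961], [0.5649999976158142, -0.027000000700354576], [0.6320000290870667, 0.2370000034570694], [0.4950000047683716, 0.2720000147819519]]
```

View pics/crop.png

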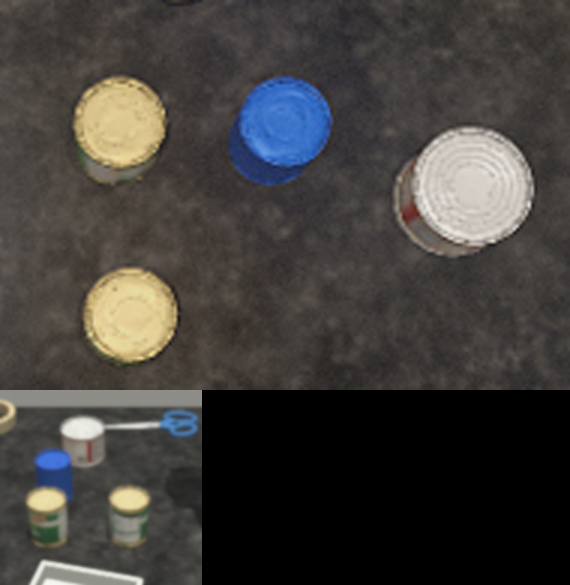

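The crop confirms it: the two gold-lidded tins with green labels are the pair to move. The plain blue tin and the wide silver one stay. I'll roll the tool to align with the basket first.

```bash
python3 -m jog '[{"linear":[0,0,0],"roll":1},{"linear":[0,0,0],"roll":1},{"linear":[0,0,0],"roll":1},{"linear":[0,0,0],"roll":1},{"linear":[0,0,0],"roll":1},{"linear":[0,0,0],"roll":0.82},{"linear":[0,0,0],"roll":0}]' 0.8
cat > go.py <<'E'
from h import *
import sys
s=env.observe();R=s["tool_rot"];R=np.array(R)
def to(x,y,z): return np.round(R.T@(np.array([x,y,z])-s["position"])/.04,3)
E
python3 - <<'E'
from go import *
print(R.round(3).tolist())
B=ray("top",294.5,180.1,.072);A=ray("top",298.2,244.6,.072);print(A,B,"blue",ray("top",349.8,180.2,.072))
print("side lids",ray("side",246,183,.072),ray("side",301,182.5,.072))
print("toB",to(*B,.15),"toA",to(*A,.15))
E
```

```text
time_s: 0.78
position: [0.1418, -0.5313, 0.21]
tool_rot: [[0.969, -0.247, -0.0], [-0.247, -0.969, 0.0], [-0.0, -0.0, -1.0]]
ft_force: [-0.6, -0.4, -1.1]
grip_width: 0.0769
gripper_force: 0.0
[[0.969, -0.247, -0.0], [-0.247, -0.969, 0.0], [-0.0, -0.0, -1.0]]
[ 0.4443588  -0.13711597] [ 0.5670275  -0.13397137] blue [ 0.56413506 -0.23878974]
side lids [ 0.56269337 -0.1306959 ] [ 0.44196037 -0.13305154]
toB [  7.848 -12.25    1.505] toA [  4.896 -11.416   1.505]
```

```bash
python3 -m jog '[{"linear":[0.4,-0.6,0.05]},{"linear":[0.4,-0.6,0.05]},{"linear":[0.4,-0.6,0.05]},{"linear":[0.4,-0.6,0.05]},{"linear":[0.4,-0.6,0.05]},{"linear":[0.4,-0.6,0.05]},{"linear":[0.4,-0.6,0.05]},{"linear":[0.4,-0.6,0.05]},{"linear":[0.4,-0.6,0.05]},{"linear":[0.4,-0.6,0.05]}]' && python3 -m jog '[{"linear":[0.4,-0.6,0.05]},{"linear":[0.4,-0.6,0.05]},{"linear":[0.4,-0.6,0.05]},{"linear":[0.4,-0.6,0.05]},{"linear":[0.4,-0.6,0.05]},{"linear":[0.4,-0.6,0.05]},{"linear":[0.4,-0.6,0.05]},{"linear":[0.4,-0.6,0.05]},{"linear":[0.4,-0.6,0.05]},{"linear":[0,0,0]},{"linear":[0,0,0]}]'
python3 - <<'E'
from go import *
print("toB",to(.566,-.133,.03),"up",to(.566,-.133,.12))
E
```

```text
toB [  7.817 -12.266   4.505] up [  7.817 -12.267   2.255]invalid input
```

```bash
python3 -m jog '[{"linear":[0.4,-0.6,0.05],"roll":0},{"linear":[0.4,-0.6,0.05],"roll":0},{"linear":[0.4,-0.6,0.05],"roll":0},{"linear":[0.4,-0.6,0.05],"roll":0},{"linear":[0.4,-0.6,0.05],"roll":0},{"linear":[0.4,-0.6,0.05],"roll":0},{"linear":[0.4,-0.6,0.05],"roll":0},{"linear":[0.4,-0.6,0.05],"roll":0},{"linear":[0.4,-0.6,0.05],"roll":0},{"linear":[0.4,-0.6,0.05],"roll":0}]' && python3 -m jog '[{"linear":[0.4,-0.6,0.05],"roll":0},{"linear":[0.4,-0.6,0.05],"roll":0},{"linear":[0.4,-0.6,0.05],"roll":0},{"linear":[0.4,-0.6,0.05],"roll":0},{"linear":[0.4,-0.6,0.05],"roll":0},{"linear":[0.4,-0.6,0.05],"roll":0},{"linear":[0.4,-0.6,0.05],"roll":0},{"linear":[0.4,-0.6,0.05],"roll":0},{"linear":[0.4,-0.6,0.05],"roll":0},{"linear":[0,0,0],"roll":0},{"linear":[0,0,0],"roll":0}]'
python3 - <<'E'
from go import *
print("toB",to(.566,-.133,.03),"up",to(.566,-.133,.12))
E
```

```text
time_s: 1.62
position: [0.3565, -0.3367, 0.1902]
tool_rot: [[0.97, -0.242, 0.0], [-0.242, -0.97, -0.0], [0.0, 0.0, -1.0]]
ft_force: [0.1, -1.0, 0.6]
grip_width: 0.0767
gripper_force: 0.0
time_s: 2.53
position: [0.5486, -0.1626, 0.1717]
tool_rot: [[0.971, -0.24, -0.001], [-0.24, -0.971, 0.0], [-0.001, -0.0, -1.0]]
ft_force: [0.5, -0.3, -0.3]
grip_width: 0.0767
gripper_force: 0.0
toB [ 0.248 -0.823  3.543] up [ 0.246 -0.823  1.293]
```

```bash
python3 -m jog '[{"linear":[0.125,-0.41,0],"roll":0},{"linear":[0.125,-0.41,0],"roll":0},{"linear":[0,0,0.4],"roll":0},{"linear":[0,0,0.4],"roll":0},{"linear":[0,0,0.4],"roll":0},{"linear":[0,0,0.4],"roll":0},{"linear":[0,0,0.4],"roll":0},{"linear":[0,0,0.4],"roll":0},{"linear":[0,0,0.4],"roll":0},{"linear":[0,0,0.4],"roll":0},{"linear":[0,0,0.35],"roll":0},{"linear":[0,0,0],"roll":0}]' && python3 -m jog '[{"linear":[0,0,0],"roll":0},{"linear":[0,0,0],"roll":0},{"linear":[0,0,0],"roll":0},{"linear":[0,0,0],"roll":0},{"linear":[0,0,0],"roll":0},{"linear":[0,0,0],"roll":0},{"linear":[0,0,0],"roll":0},{"linear":[0,0,0],"roll":0},{"linear":[0,0,0],"roll":0},{"linear":[0,0,0],"roll":0}]' -1 40
python3 - <<'E'
from go import *
print(s["position"])
im=optics.get_image("side");cv2.imwrite("pics/g1.png",cv2.resize(im[120:260,180:380],None,fx=3,fy=3)[...,::-1])
E
```

```text
time_s: 3.53
position: [0.5639, -0.1346, 0.0279]
tool_rot: [[0.97, -0.245, -0.004], [-0.245, -0.97, 0.002], [-0.005, -0.001, -1.0]]
ft_force: [-0.0, 0.3, -0.1]
grip_width: 0.0773
gripper_force: 0.0
time_s: 4.37
position: [0.5664, -0.1348, 0.0314]
tool_rot: [[0.97, -0.244, 0.002], [-0.244, -0.97, -0.002], [0.002, 0.001, -1.0]]
ft_force: [-0.3, -1.0, 6.6]
grip_width: 0.056
gripper_force: 43.4
[ 0.56642894 -0.134806    0.03144313]
```

View pics/g1.png

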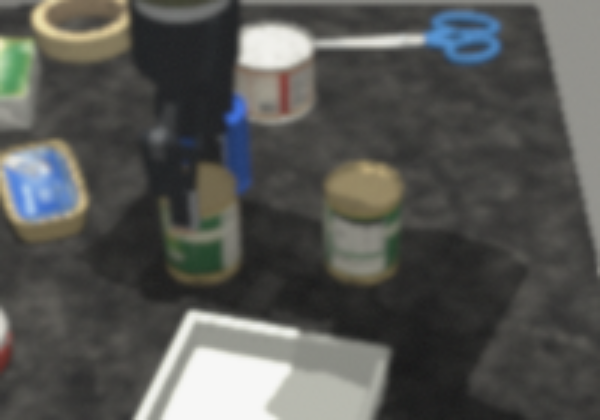

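```bash
python3 -m jog '[{"linear":[0,0,-0.15],"roll":0},{"linear":[0,0,-0.3],"roll":0},{"linear":[0,0,-0.4],"roll":0},{"linear":[0,0,-0.4],"roll":0},{"linear":[0,0,-0.4],"roll":0},{"linear":[0,0,-0.4],"roll":0},{"linear":[0,0,-0.4],"roll":0},{"linear":[0,0,-0.3],"roll":0},{"linear":[0,0,-0.2],"roll":0},{"linear":[0,0,0],"roll":0},{"linear":[0,0,0],"roll":0}]'
python3 - <<'E'
from go import *
for n in("top","side"):
    im=cv2.imread(f"pics/{n}0.png");x0,x1,y0,y1=(75,250,145,265) if n=="top" else (185,320,215,365)
    m=np.zeros(im.shape[:2],bool);m[y0:y1,x0:x1]=1
    # inner floor (bright) at z=.019 and whole outline
    for t in (130,225):
        for c in blobs(m&(im.min(2)>t),2000):
            for z in((.049,) if t==130 else (.019,)):
                P=np.array([ray(n,*p,z) for p in c[:,0]]).astype(np.float32)
                print(n,t,z,np.round(np.array(cv2.boxPoints(cv2.minAreaRect(P))),4).tolist(),cv2.minAreaRect(P))
b=np.array([.530,.1226]);yb=np.array([.246,.969])
for k in(-.065,.065): t=b+k*yb;print(t,to(*t,.15))
E
```

```text
time_s: 5.33
position: [0.5656, -0.1341, 0.148]
tool_rot: [[0.97, -0.244, -0.0], [-0.244, -0.97, 0.0], [-0.0, -0.0, -1.0]]
ft_force: [0.5, -0.8, -1.7]
grip_width: 0.0555
gripper_force: 43.1
top 130 0.049 [[0.4278999865055084, 0.008200000040233135], [0.5654000043869019, -0.026599999517202377], [0.632099986076355, 0.2370000034570694], [0.49470001459121704, 0.2718000113964081]] ((0.5300305485725403, 0.12261787056922913), (0.27195483446121216, 0.1417902112007141), 75.79293823242188)
top 225 0.019 [[0.4390999972820282, 0.016100000590085983], [0.5612000226974487, -0.014700000174343586], [0.623199999332428, 0.23070000112056732], [0.5011000037193298, 0.2615000009536743]] ((0.5311647057533264, 0.12340899556875229), (0.2531214654445648, 0.12587426602840424), 75.8207015991211)
side 130 0.049 [[0.4230000078678131, 0.008100000210106373], [0.5634999871253967, -0.02759999968111515], [0.6337000131607056, 0.249099999666214], [0.4932999908924103, 0.2847000062465668]] ((0.5283771753311157, 0.12855681777000427), (0.28545087575912476, 0.14488662779331207), 75.7501449584961)
side 225 0.019 [[0.4253999888896942, -0.018300000578165054], [0.5658000111579895, -0.054099999368190765], [0.635200023651123, 0.21799999475479126], [0.49480000138282776, 0.25380000472068787]] ((0.5303136706352234, 0.09987999498844147), (0.28080037236213684, 0.14486005902290344), 75.68656921386719)
[0.51401  0.059615] [-2.435 -4.38  -0.048]
[0.54599  0.185585] [-2.43  -7.629 -0.048]
```

```bash
python3 -m jog '[{"linear":[-0.1,-0.3,0],"roll":0},{"linear":[-0.15,-0.5,0],"roll":0},{"linear":[-0.25,-0.75,0],"roll":0},{"linear":[-0.25,-0.75,0],"roll":0},{"linear":[-0.25,-0.8,0],"roll":0},{"linear":[-0.25,-0.8,0],"roll":0},{"linear":[-0.25,-0.8,0],"roll":0},{"linear":[-0.25,-0.8,0],"roll":0},{"linear":[-0.25,-0.75,0],"roll":0},{"linear":[-0.25,-0.7,0],"roll":0},{"linear":[-0.15,-0.4,0],"roll":0},{"linear":[-0.05,-0.25,0],"roll":0}]' && python3 -m jog '[{"linear":[0,0,0],"roll":0},{"linear":[0,0,0.4],"roll":0},{"linear":[0,0,0.4],"roll":0},{"linear":[0,0,0.4],"roll":0},{"linear":[0,0,0.3],"roll":0},{"linear":[0,0,0.2],"roll":0},{"linear":[0,0,0],"roll":0},{"linear":[0,0,0],"roll":0},{"linear":[0,0,0],"roll":0}]'
python3 - <<'E'
from go import *
print(to(.5462,.1862,.0505))
im=optics.get_image("side");cv2.imwrite("pics/p1.png",cv2.resize(im[150:370,150:370],None,fx=2.5,fy=2.5)[...,::-1])
E
```

```text
time_s: 6.33
position: [0.5436, 0.1873, 0.1473]
tool_rot: [[0.97, -0.242, -0.002], [-0.242, -0.97, 0.0], [-0.002, 0.0, -1.0]]
ft_force: [-0.3, 0.1, -2.3]
grip_width: 0.0557
gripper_force: 43.1
time_s: 7.08
position: [0.5457, 0.1842, 0.081]
tool_rot: [[0.97, -0.245, 0.001], [-0.245, -0.97, 0.0], [0.001, -0.0, -1.0]]
ft_force: [0.8, 0.6, -1.4]
grip_width: 0.0558
gripper_force: 43.1
[-0.001 -0.051  0.762]
```

View pics/p1.png

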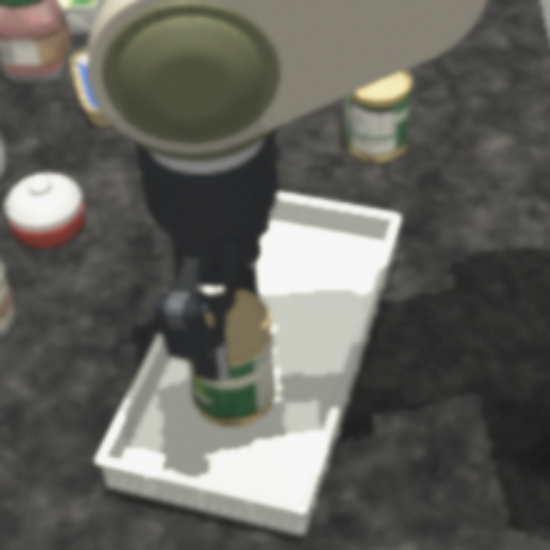

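The tin hangs upright over the far half, clear of the walls. I'll lower it slowly while watching the force.

```bash
python3 -m jog '[{"linear":[0,-0.05,0.1],"roll":0},{"linear":[0,0,0.1],"roll":0},{"linear":[0,0,0.1],"roll":0},{"linear":[0,0,0.1],"roll":0},{"linear":[0,0,0.1],"roll":0},{"linear":[0,0,0.05],"roll":0},{"linear":[0,0,0.05],"roll":0},{"linear":[0,0,0.05],"roll":0},{"linear":[0,0,0],"roll":0},{"linear":[0,0,0],"roll":0},{"linear":[0,0,0],"roll":0}]' && python3 -m jog '[{"linear":[0,0,0.025],"roll":0},{"linear":[0,0,0.025],"roll":0},{"linear":[0,0,0],"roll":0},{"linear":[0,0,0],"roll":0}]'
```

```text
time_s: 8.05
position: [0.5457, 0.1865, 0.0544]
tool_rot: [[0.97, -0.245, 0.0], [-0.245, -0.97, 0.0], [0.0, -0.0, -1.0]]
ft_force: [-0.0, -0.1, -2.7]
grip_width: 0.056
gripper_force: 43.1
time_s: 8.38
position: [0.5456, 0.1865, 0.0522]
tool_rot: [[0.97, -0.245, -0.0], [-0.245, -0.97, 0.0], [-0.0, 0.0, -1.0]]
ft_force: [-0.2, -0.6, -2.1]
grip_width: 0.0559
gripper_force: 43.1
```

```bash
python3 -m jog '[{"linear":[0,0,0.025],"roll":0},{"linear":[0,0,0],"roll":0},{"linear":[0,0,0],"roll":0}]';python3 -m jog '[{"linear":[0,0,0.025],"roll":0},{"linear":[0,0,0],"roll":0},{"linear":[0,0,0],"roll":0}]'
```

```text
time_s: 8.63
position: [0.5456, 0.1864, 0.0512]
tool_rot: [[0.97, -0.245, -0.0], [-0.245, -0.97, 0.0], [-0.0, 0.0, -1.0]]
ft_force: [0.0, 0.0, -2.6]
grip_width: 0.0556
gripper_force: 43.1
time_s: 8.88
position: [0.5458, 0.1865, 0.0505]
tool_rot: [[0.97, -0.245, 0.001], [-0.245, -0.97, 0.0], [0.001, -0.0, -1.0]]
ft_force: [-0.8, 0.2, 1.6]
grip_width: 0.0556
gripper_force: 43.4
```

Contact, at about 4 N. Release and lift.

```bash
python3 -m jog '[{"linear":[0,0,0],"roll":0},{"linear":[0,0,0],"roll":0},{"linear":[0,0,0],"roll":0},{"linear":[0,0,0],"roll":0},{"linear":[0,0,0],"roll":0},{"linear":[0,0,0],"roll":0}]' 0.7 && python3 -m jog '[{"linear":[0,0,-0.2],"roll":0},{"linear":[0,0,-0.4],"roll":0},{"linear":[0,0,-0.4],"roll":0},{"linear":[0,0,-0.4],"roll":0},{"linear":[0,0,-0.4],"roll":0},{"linear":[0,0,-0.4],"roll":0},{"linear":[0,0,-0.4],"roll":0},{"linear":[0,0,-0.1],"roll":0},{"linear":[0,0,0],"roll":0}]' 
python3 - <<'E'
from go import *
print(to(.4435,-.136,.15))
im=optics.get_image("side");cv2.imwrite("pics/p2.png",im[150:370,150:370,::-1])
E
```

```text
time_s: 9.38
position: [0.5457, 0.1864, 0.0502]
tool_rot: [[0.97, -0.245, 0.0], [-0.245, -0.97, 0.0], [0.0, -0.0, -1.0]]
ft_force: [0.9, 0.1, -0.6]
grip_width: 0.0728
gripper_force: 0.0
time_s: 10.13
position: [0.5461, 0.1865, 0.1596]
tool_rot: [[0.97, -0.245, 0.003], [-0.245, -0.97, 0.0], [0.003, -0.001, -1.0]]
ft_force: [0.1, -0.4, -0.5]
grip_width: 0.0728
gripper_force: 0.0
[-0.516  8.446  0.23 ]
```

View pics/p2.png

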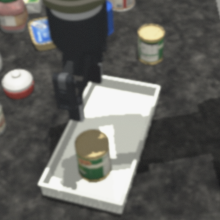

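The first tin stands upright and released in the basket. Now tin A.

```bash
python3 -m jog '[{"linear":[-0.05,0.4,0],"roll":0},{"linear":[-0.05,0.7,0],"roll":0},{"linear":[-0.05,0.8,0],"roll":0},{"linear":[-0.05,0.8,0],"roll":0},{"linear":[-0.05,0.8,0],"roll":0},{"linear":[-0.05,0.8,0],"roll":0},{"linear":[-0.05,0.8,0],"roll":0},{"linear":[-0.05,0.8,0],"roll":0},{"linear":[-0.05,0.8,0],"roll":0},{"linear":[-0.05,0.8,0],"roll":0},{"linear":[0,0.65,0],"roll":0},{"linear":[0,0.3,0],"roll":0}]' 0.8 && python3 -m jog '[{"linear":[0,0,0],"roll":0},{"linear":[0,0,0],"roll":0},{"linear":[0,0,0],"roll":0}]' 
python3 - <<'E'
from go import *
print(to(.4435,-.136,.03))
E
```

```text
time_s: 11.18
position: [0.4424, -0.1387, 0.1572]
tool_rot: [[0.969, -0.247, -0.002], [-0.247, -0.969, 0.0], [-0.002, -0.0, -1.0]]
ft_force: [0.7, -0.0, -0.5]
grip_width: 0.0766
gripper_force: 0.0
time_s: 11.43
position: [0.4435, -0.1355, 0.1577]
tool_rot: [[0.97, -0.244, -0.001], [-0.244, -0.97, 0.001], [-0.001, -0.001, -1.0]]
ft_force: [-0.3, 0.1, -0.4]
grip_width: 0.077
gripper_force: 0.0
[0.007 0.013 3.192]
```

```bash
python3 -m jog '[{"linear":[0,0,0.4],"roll":0},{"linear":[0,0,0.4],"roll":0},{"linear":[0,0,0.4],"roll":0},{"linear":[0,0,0.4],"roll":0},{"linear":[0,0,0.4],"roll":0},{"linear":[0,0,0.4],"roll":0},{"linear":[0,0,0.4],"roll":0},{"linear":[0,0,0.4],"roll":0},{"linear":[0,0,0],"roll":0},{"linear":[0,0,0],"roll":0},{"linear":[0,0,0],"roll":0}]' && python3 -m jog '[{"linear":[0,0,0],"roll":0},{"linear":[0,0,0],"roll":0},{"linear":[0,0,0],"roll":0},{"linear":[0,0,0],"roll":0},{"linear":[0,0,0],"roll":0},{"linear":[0,0,0],"roll":0},{"linear":[0,0,0],"roll":0},{"linear":[0,0,0],"roll":0},{"linear":[0,0,0],"roll":0},{"linear":[0,0,0],"roll":0}]' -1 40 && python3 -m jog '[{"linear":[0,0,-0.15],"roll":0},{"linear":[0,0,-0.3],"roll":0},{"linear":[0,0,-0.4],"roll":0},{"linear":[0,0,-0.4],"roll":0},{"linear":[0,0,-0.4],"roll":0},{"linear":[0,0,-0.4],"roll":0},{"linear":[0,0,-0.4],"roll":0},{"linear":[0,0,-0.3],"roll":0},{"linear":[0,0,-0.2],"roll":0},{"linear":[0,0,0],"roll":0},{"linear":[0,0,0],"roll":0}]'
python3 - <<'E'
from go import *
b=np.array([.5305,.123]);yb=np.array([.246,.969])
print(to(*(b-.065*yb),.15))
E
```

```text
time_s: 12.35
position: [0.4441, -0.136, 0.0309]
tool_rot: [[0.97, -0.244, 0.001], [-0.244, -0.97, -0.0], [0.001, 0.0, -1.0]]
ft_force: [-0.9, -0.7, 0.8]
grip_width: 0.0769
gripper_force: 0.0
time_s: 13.18
position: [0.4442, -0.1364, 0.0314]
tool_rot: [[0.97, -0.245, 0.002], [-0.245, -0.97, -0.001], [0.002, 0.0, -1.0]]
ft_force: [-0.6, 2.2, 6.7]
grip_width: 0.0557
gripper_force: 41.3
time_s: 14.1
position: [0.4434, -0.1363, 0.1482]
tool_rot: [[0.97, -0.245, 0.0], [-0.245, -0.97, -0.0], [0.0, 0.0, -1.0]]
ft_force: [0.0, 0.6, -2.2]
grip_width: 0.0558
gripper_force: 43.0
[ 0.523 -5.194 -0.045]
```

```bash
python3 -m jog '[{"linear":[0,-0.2,0],"roll":0},{"linear":[0.05,-0.4,0],"roll":0},{"linear":[0.05,-0.5,0],"roll":0},{"linear":[0.05,-0.55,0],"roll":0},{"linear":[0.05,-0.55,0],"roll":0},{"linear":[0.05,-0.55,0],"roll":0},{"linear":[0.05,-0.55,0],"roll":0},{"linear":[0.05,-0.55,0],"roll":0},{"linear":[0.05,-0.5,0],"roll":0},{"linear":[0.05,-0.45,0],"roll":0},{"linear":[0.05,-0.25,0],"roll":0},{"linear":[0.02,-0.14,0],"roll":0}]' && python3 -m jog '[{"linear":[0,0,0],"roll":0},{"linear":[0,0,0.4],"roll":0},{"linear":[0,0,0.4],"roll":0},{"linear":[0,0,0.4],"roll":0},{"linear":[0,0,0.3],"roll":0},{"linear":[0,0,0.2],"roll":0},{"linear":[0,0,0],"roll":0},{"linear":[0,0,0],"roll":0},{"linear":[0,0,0],"roll":0}]'
python3 - <<'E'
from go import *
print(to(.5145,.060,.0505))
E
```

```text
time_s: 15.1
position: [0.5145, 0.0612, 0.1475]
tool_rot: [[0.97, -0.243, -0.001], [-0.243, -0.97, 0.0], [-0.001, 0.0, -1.0]]
ft_force: [-0.7, 0.4, -1.8]
grip_width: 0.0557
gripper_force: 43.1
time_s: 15.85
position: [0.5149, 0.0595, 0.081]
tool_rot: [[0.97, -0.245, 0.001], [-0.245, -0.97, -0.0], [0.001, -0.0, -1.0]]
ft_force: [-0.5, 0.2, -1.0]
grip_width: 0.0559
gripper_force: 43.1
[-0.015 -0.009  0.761]
```

```bash
python3 -m jog '[{"linear":[0,0,0.1],"roll":0},{"linear":[0,0,0.1],"roll":0},{"linear":[0,0,0.1],"roll":0},{"linear":[0,0,0.1],"roll":0},{"linear":[0,0,0.1],"roll":0},{"linear":[0,0,0.05],"roll":0},{"linear":[0,0,0.05],"roll":0},{"linear":[0,0,0.05],"roll":0},{"linear":[0,0,0.05],"roll":0},{"linear":[0,0,0],"roll":0},{"linear":[0,0,0],"roll":0},{"linear":[0,0,0],"roll":0}]' && python3 -m jog '[{"linear":[0,0,0.025],"roll":0},{"linear":[0,0,0],"roll":0},{"linear":[0,0,0],"roll":0}]';python3 -m jog '[{"linear":[0,0,0.025],"roll":0},{"linear":[0,0,0],"roll":0},{"linear":[0,0,0],"roll":0}]'
```

```text
time_s: 16.85
position: [0.5146, 0.0598, 0.0523]
tool_rot: [[0.97, -0.245, 0.0], [-0.245, -0.97, -0.0], [0.0, -0.0, -1.0]]
ft_force: [-0.1, -0.2, -1.7]
grip_width: 0.0558
gripper_force: 43.1
time_s: 17.1
position: [0.5145, 0.0598, 0.0513]
tool_rot: [[0.97, -0.245, 0.0], [-0.245, -0.97, -0.0], [0.0, -0.0, -1.0]]
ft_force: [0.3, -0.1, -2.1]
grip_width: 0.0558
gripper_force: 43.1
time_s: 17.35
position: [0.5147, 0.0598, 0.0504]
tool_rot: [[0.97, -0.245, 0.0], [-0.245, -0.97, -0.0], [0.0, -0.0, -1.0]]
ft_force: [-0.2, 1.2, 1.3]
grip_width: 0.0557
gripper_force: 43.3
```

Contact again. Release, lift and pull back to the right so the cameras have a clear view.

```bash
python3 -m jog '[{"linear":[0,0,0],"roll":0},{"linear":[0,0,0],"roll":0},{"linear":[0,0,0],"roll":0},{"linear":[0,0,0],"roll":0},{"linear":[0,0,0],"roll":0},{"linear":[0,0,0],"roll":0}]' 0.7 && python3 -m jog '[{"linear":[0,0,-0.2],"roll":0},{"linear":[0,0,-0.4],"roll":0},{"linear":[0,0,-0.4],"roll":0},{"linear":[0,0,-0.5],"roll":0},{"linear":[0,0,-0.5],"roll":0},{"linear":[0,0,-0.5],"roll":0},{"linear":[0,0,-0.5],"roll":0},{"linear":[0,0,-0.5],"roll":0},{"linear":[0,0,-0.3],"roll":0},{"linear":[0,0,0],"roll":0}]' && python3 -m jog '[{"linear":[-0.1,0.5,0],"roll":0},{"linear":[-0.1,0.7,0],"roll":0},{"linear":[-0.1,0.7,0],"roll":0},{"linear":[-0.1,0.7,0],"roll":0},{"linear":[-0.1,0.7,0],"roll":0},{"linear":[-0.1,0.7,0],"roll":0},{"linear":[-0.1,0.7,0],"roll":0},{"linear":[-0.1,0.7,0],"roll":0},{"linear":[-0.1,0.7,0],"roll":0},{"linear":[0,0.4,0],"roll":0},{"linear":[0,0,0],"roll":0},{"linear":[0,0,0],"roll":0}]'
python3 - <<'E'
from go import *
t=optics.get_image("top");cv2.imwrite("pics/end_t.png",t[...,::-1])
a=cv2.resize(t[130:280,70:330],None,fx=2,fy=2);b=optics.get_image("side")[180:370,150:410]
b=cv2.resize(b,(520,290*520//520));cv2.imwrite("pics/end.png",np.vstack([a,b])[:600,:,::-1])
hsv=cv2.cvtColor(t,cv2.COLOR_RGB2HSV);H,S,V=cv2.split(hsv)
roi=np.zeros(H.shape,bool);roi[145:265,80:250]=1
for c in blobs((H>12)&(H<35)&(S>60)&(V>90)&roi,200):
    P=np.array([ray("top",*p,.091) for p in c[:,0]]).astype(np.float32);ce,r=cv2.minEnclosingCircle(P)
    d=np.array(ce)-[.5305,.123];print("tin",ce,r,"basket y",d@[.246,.969],"x",d@[.969,-.246])
for c in blobs((V>130)&(S<40)&roi,3000): print(cv2.minAreaRect(np.array([ray("top",*p,.049) for p in c[:,0]]).astype(np.float32)))
E
```

```text
time_s: 17.85
position: [0.5145, 0.0598, 0.0502]
tool_rot: [[0.97, -0.245, -0.0], [-0.245, -0.97, 0.0], [-0.0, -0.0, -1.0]]
ft_force: [-0.6, -0.2, -0.1]
grip_width: 0.0729
gripper_force: 0.0
time_s: 18.68
position: [0.5155, 0.0597, 0.2053]
tool_rot: [[0.97, -0.244, 0.006], [-0.244, -0.97, -0.001], [0.006, -0.001, -1.0]]
ft_force: [-0.0, -0.3, -0.6]
grip_width: 0.0725
gripper_force: 0.0
time_s: 19.68
position: [0.4157, -0.1835, 0.2017]
tool_rot: [[0.969, -0.246, -0.001], [-0.246, -0.969, 0.001], [-0.001, -0.001, -1.0]]
ft_force: [-0.0, 0.2, 0.3]
grip_width: 0.073
gripper_force: 0.0
tin (0.5144713521003723, 0.05816730111837387) 0.028361592441797256 basket y -0.06676593259960412 x 0.00041708411014082823
tin (0.5454103946685791, 0.18510796129703522) 0.02890991047024727 basket y 0.0638505715852976 x -0.0008303860452174876
((0.5300533771514893, 0.12253108620643616), (0.2723079025745392, 0.1421312391757965), 75.80091094970703)
```

View pics/end.png

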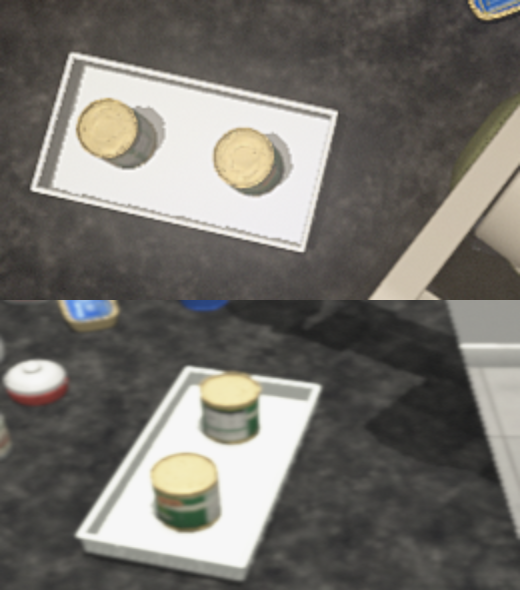

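Both tins are upright at y = -67 and +64 mm, within 1 mm of the centre line, and the basket hasn't moved. Handing in.

```bash
python3 -c "
from rig import env;print(env.close_job())"
```

```text
the job is handed in; nothing more can be done
None
```

Both tall tins stand upright and released in the basket, about 65 mm either side of its middle and on the centre line; the basket did not move, the low tin was not touched, and the job is handed in (no verdict was returned).

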